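# Check the latching stop button of the dosing rig

### The job

Test the dosing rig's stop station: with a fingertip press its big mushroom button down until it latches, and take the finger off so that it stays down on its own. Then push one of the button's ears round clockwise (seen from above) until the button pops back up, and let the ear spring back. Do not lift, tip or shove the station, and leave the dial unit, the bottles and the beaker alone.

Things in the scene. Friction and masses are not known exactly. Their poses are not given: they have to be found in the camera images.
- station: stop station: loose aluminium box 110 x 110 x 55 mm (weight between 1.2 and 2 kg) on rubber feet, standing on the bench; origin at the centre of its underside, z up. A short cable gland (radius 7, 14 mm long, centre 25 mm up) sticks out of its +x side. The black mushroom button stands on the centre of its top; the dial unit is a like box with a knob in place of the mushroom. Press the button straight down near its middle.
- stop_top (a point): centre of the flat top of the black mushroom button, 95 mm above the bench when up; moves with the button. The head is a disc of radius 30 mm from 18 to 40 mm above the box top, on a thinner stem (radius 15 mm). Two ears stick out of its rim on opposite sides.
- ear_left (a point): on the centre line of the ear on the station's +y side (when not twisted), 45 mm from the button's axis and half-way up the ear; moves with the button. The ear is a bar 14 mm wide, reaching radially from the head's rim (30 mm) to 52 mm from the axis, 18 mm high; its top is 40 mm and its underside 22 mm above the box top when the button is up, 31.5 and 13.5 mm when latched.
- ear_right (a point): the same point on the opposite, equal ear (station's -y side). Either ear can be pushed.
- stop (a joint): how far the button is pressed, m: 0 up, 0.011 bottomed. Pressed beyond 0.0085 it clicks in and, let go, stays at about 0.0085 (noise may be 1.5 mm). It starts to give at 3 N, clicks in at about 6 N and bottoms at 6.5 N, so press with at least 8 N. Only twisting releases it.
- twist (a joint): how far the head is turned clockwise seen from above, rad: 0 at rest, stop at 1.0. A latched button jumps back up at about 0.35 to 0.5; it takes about 1.5 N at the ear, and a light spring turns it back to 0 when let go.
- dial_end (a point): bystander: end of the bar grip of the black rotary knob (radius 26 mm) on the dial unit, an aluminium box 110 x 110 x 55 mm like the station; this point is 24 mm from the knob's axis, 99 mm above the bench
- dial_unit: bystander: loose aluminium box 110 x 110 x 55 mm with a knob; origin at the centre of its underside
- bottle1: bystander: loose glass jar with blue cap, 56 mm across, 105 mm high; origin at the centre of its underside
- bottle2: bystander: a second such jar
- beaker: bystander: loose glass beaker, 66 mm across the rim, 85 mm high; origin at the centre of its underside
Not all that is in view belongs to the job. Leave any yellow look-alike of the station alone.

How it is judged:
On the way, in this order (a step that is already met when the one before it is completed fails the run):
1. the button is latched: down by more than 6 mm with no finger on the station (value of joint stop above 0.006 m and contact force between the fingers and station below 0.3 N), for 0.2 s.
2. the head is twisted clockwise by more than 0.15 rad (value of joint twist above 0.15 rad), for 0.02 s.
3. the button has popped up (value of joint stop below 0.002 m), for 0.1 s.
At the end, for the whole second after the job is handed in: The button is up again (within 2 mm), its ears sprung back (within 0.1 rad); the station stands flat, still and within 30 mm of where it stood; the dial unit and its knob are within 15 mm, and the bottles and the beaker within 20 mm of where they were (value of joint stop below 0.002 m and value of joint twist below 0.1 rad and distance of station from where it was at the start of the episode below 0.03 m and angle between station's own z axis and vertical below 0.05 rad and linear speed of station below 0.01 m/s and distance of dial_end from where it was at the start of the episode below 0.015 m and distance of each of bottle1, bottle2, beaker from where it was at the start of the episode below 0.02 m); the robot touches nothing.
It fails at once if the station is lifted, tipped or shoved more than 30 mm (distance of station from where it was at the start of the episode above 0.03 m or angle between station's own z axis and vertical above 0.15 rad).
It fails at once if the dial unit or its knob is moved more than 15 mm (distance of any of dial_end, dial_unit from where it was at the start of the episode above 0.015 m).
It fails at once if a bottle or the beaker is moved more than 20 mm or tipped (distance of any of bottle1, bottle2, beaker from where it was at the start of the episode above 0.02 m or angle between any of bottle1, bottle2, beaker's own z axis and vertical above 0.3 rad).
It also fails if it takes over 45 s, if anything falls off the work surface, if the arm or the gripper's body presses on something with over 40 N, if the wrist force passes 120 N, or if a joint passes its speed limit or range.

### The arm

A 6-joint arm with a two-finger parallel gripper is mounted at the origin on the work surface. World frame = base frame: x ahead of the robot, y to its left, z up, the work surface at z = 0. Lengths are in m, angles in rad, forces in N, time in s.
With the tool pointing down it reaches from about 0.25 to 0.725 m from the base axis. Payload 4 kg.
Tool frame: the origin (TCP) lies where the fingers leave the gripper's body, on its centre line; the fingertips stand 73 mm ahead of it and the grasp point (between the pads) lies 54 mm ahead of it (bot.tips_ahead is the z of the fingertips in the tool frame, in m); z points along the fingers, y is the direction in which the jaws open and shut (so a half turn about z gives the same grasp; the last joint's range is limited). The gripper opens to 85 mm and grips with 20 to 120 N. Pads are 22 mm wide; open, the fingers measure 114 mm over their backs; the gripper's body (76 mm by 85 mm) begins 54 mm behind the grasp point. The pads swing forward as they close: fully open they stand 13 mm farther back than shut.
Start: joints at [1.336, 0.241, 0.005, 1.335, 0, 1.571], TCP at [0.116, 0.486, 0.304] pointing down, gripper open.
Joint ranges: [-2.72, 2.72], [-1.05, 1.87], [-1.09, 1.28], [-1.99, 2.15], [-1.42, 1.44], [-3.14, 3.14]. Speed limits (rad/s): [2.79, 2.79, 3.14, 3.14, 3.14, 3.14].

### API

Orientations are given as a unit quaternion [x, y, z, w].
In Python, from workcell import readout, camera, get_calibration, order, bot gives the robot as it stands.
- The arm moves only by the tool send_rows, never from a script. Its argument "moves" is a list of rows, each a list of 3 entries, a list of its own where there are three numbers: the shift along the tool's x, y, z in mm, then the turn, a rotation vector about the tool's x, y, z in rad, then the finger opening in mm, from 0 to 85.4. In form: [[[dx, dy, dz], [ax, ay, az], grip], ...]. A call has 1 to 12 rows; each row is the pose to reach, as a shift and turn from the pose measured when the call began, along the tool's axes at that moment; what a row does not reach only later rows make up. A row lasts 1/12 s, in which the tool goes at most 41.7 mm and 7.16 degrees, less where a joint would pass 70% of its speed; a pose out of reach is approached as far as the arm can. A call with a gripper value outside its range is refused whole. The fingers move at their own pace and stop on an object; the grip force is fixed at half the most. Time passes only in rows, so rows that repeat a pose let the fingers close. It gives the time, the measured TCP pose, the force and the opening at its end, in the units of the state.
- readout.get_obs(): the state, without advancing time (a new reading comes with each control period).
- camera(name): name is "scene" or "side" or "wrist"; returns the picture (480x640x3 uint8, red, green, blue); there is no depth.
- get_calibration(name): a dict with "fx", "fy", "cx", "cy" (pixels), "R" (3x3) and "t" (3): a world point X has camera coordinates R X + t. Camera axes: x right, y down, z forward; pixel columns grow to the right and rows downward; lengths in m; the calibration is good to about 2 mm. A picture is of the moment at which its call begins: read the wrist's pose just before it. get_calibration takes no time and is no camera call; for the wrist camera it gives the pose at the moment of the call.
- order.job_done(): hands the job in, once; it reports no verdict.
The state is a dict: "clock": time; "joint_pos": joint angles; "joint_vel": joint speeds; "tau": joint torques, N m; "eef_pos": TCP position; "tool_rot": TCP orientation; "ft_force": force on the tool from outside, world axes, zero at the start; "ft_torque": the same for the moment, N m; "grip_width": finger opening in m.
Only numpy, scipy, OpenCV 4.12 (cv2) and the standard library are available. Lean on these libraries where they do the work, as an engineer would, in place of code of your own. Each camera call takes 0.05 s, during which the arm holds its last target. There are 200 camera calls.

## Working session

There is one attempt and no reset: what is moved stays moved. The work goes in short steps, Python scripts to look and compute and a tool call to move; the robot and the scene stay as the last step left them, time stands still between calls to the robot, and variables do not carry over. Pictures are saved under pics/ and viewed, about 8 in all and at most 12, crops included, and the job is handed in when it is done.

Besides the shell and the picture viewer there is one more tool, called after ">>>" in YAML: its name, and indented under it one key for each argument. send_rows: Moves the arm, as the interface text tells. Its arguments: {"type":"object","properties":{"moves":{"type":"array","items":{"type":"array"}}},"required":["moves"]}

```bash
mkdir -p pics
cat > h.py <<'E'
import numpy as np, cv2
from workcell import readout, camera, get_calibration, order, bot
def ray(cal,u,v):
    d=np.array([(u-cal['cx'])/cal['fx'],(v-cal['cy'])/cal['fy'],1.]); R=np.array(cal['R']);t=np.array(cal['t'])
    return -R.T@t, R.T@d
def plane(cal,u,v,z):
    o,d=ray(cal,u,v); return o+d*(z-o[2])/d[2]
def proj(cal,X):
    p=np.array(cal['R'])@np.array(X)+np.array(cal['t']); return np.array([cal['fx']*p[0]/p[2]+cal['cx'],cal['fy']*p[1]/p[2]+cal['cy']])
def save(n,im): cv2.imwrite('pics/'+n,cv2.cvtColor(im,cv2.COLOR_RGB2BGR))
E
python3 - <<'E'
from h import *
for n in ['scene','side']:
    save(n+'1.png',camera(n)); c=get_calibration(n); print(n,-np.array(c['R']).T@np.array(c['t']))
o=readout.get_obs();print({k:np.round(v,3) for k,v in o.items()},bot.tips_ahead)
E
```

```text
scene [1.29234797 0.08121647 0.54524001]
side [0.48714342 0.65764715 0.72306748]
{'clock': np.float64(0.1), 'joint_pos': array([ 1.336,  0.241,  0.004,  1.335, -0.   ,  1.571]), 'joint_vel': array([ 0.003, -0.   ,  0.003,  0.   ,  0.001,  0.   ]), 'tau': array([-0.0000e+00, -3.7314e+01,  2.5301e+01,  1.1000e-02,  0.0000e+00,
       -0.0000e+00]), 'eef_pos': array([0.116, 0.486, 0.303]), 'tool_rot': array([ 0.117,  0.993, -0.001, -0.   ]), 'ft_force': array([ 0.097,  0.319, -0.682]), 'ft_torque': array([ 0.027,  0.003, -0.013]), 'grip_width': np.float64(0.085)} 0.0726
```

View pics/scene1.png

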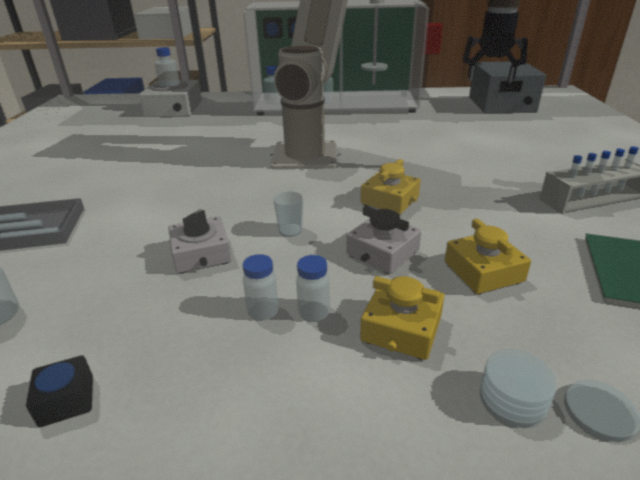

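View pics/side1.png

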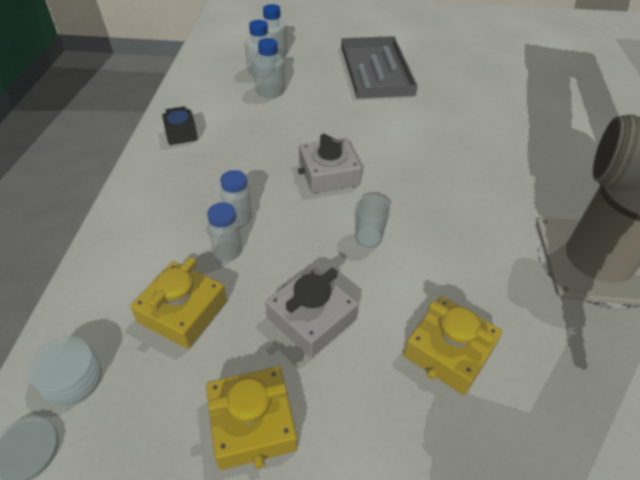

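The scene view shows the grey station with its black mushroom at (385,225) and the dial unit at (200,235). Yellow look-alikes are at (405,310), (488,255) and (392,185). In the side view the station is at (312,293), the dial at (330,160) and the yellow ones at (180,300), (250,410) and (455,340). I choose the grey box with the black eared head and will check it in a crop.

Run:
```python
from h import *
im={};
for n,(x0,x1,y0,y1) in {'side':(262,365,250,355),'scene':(340,425,195,275)}.items():
    a=camera(n);c=get_calibration(n);g=a.max(2)
    m=np.zeros_like(g);m[y0:y1,x0:x1]=(g[y0:y1,x0:x1]<75)
    k,l,s,ce=cv2.connectedComponentsWithStats(m)
    i=1+np.argmax(s[1:,4]);print(n,s[i],ce[i])
    cr=a[y0:y1,x0:x1]; save(n+'crop.png',cv2.resize(cr,None,fx=5,fy=5,interpolation=cv2.INTER_CUBIC))
    mm=(l==i).astype(np.uint8)
    # head disc: largest inscribed circle ; ear tips: extremes in metric plane
    v,u=np.nonzero(mm);P=np.array([plane(c,a_,b_,.090)[:2] for a_,b_ in zip(u,v)])
    q=P-P.mean(0);w,V=np.linalg.eigh(q.T@q);ax=V[:,1];t=q@ax
    print('mean',P.mean(0).round(4),'axis deg',np.degrees(np.arctan2(ax[1],ax[0])).round(1),'ext',t.min().round(4),t.max().round(4),'mid',(P.mean(0)+ax*(t.min()+t.max())/2).round(4),'width',np.ptp(q@V[:,0]).round(4))
    im[n]=cr
a,b=[cv2.resize(im[n],(400,400),interpolation=cv2.INTER_CUBIC) for n in ('side','scene')]
save('crops.png',np.hstack([a,b]))
```

```text
side [ 287  268   50   44 1250] [311.788  290.0648]
mean [0.5221 0.1876] axis deg 54.3 ext -0.0553 0.0516 mid [0.521 0.186] width 0.0598
scene [363 204  46  33 775] [383.87354839 219.24645161]
mean [0.5337 0.1809] axis deg -155.1 ext -0.0519 0.0703 mid [0.5253 0.177 ] width 0.0784
```

View pics/crops.png

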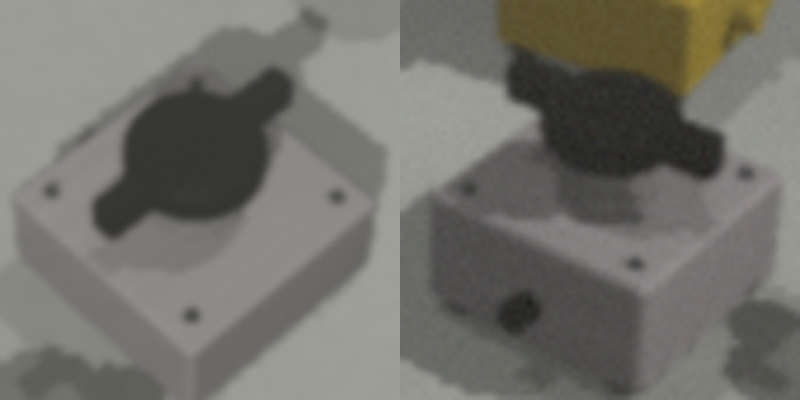

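The crop confirms it: a grey box with a black two-eared head, and the gland on the face towards +x/-y, so ear_left points at about 54° in world. Next I triangulate the head and locate the bystanders.

Run:
```python
from h import *
S,C=get_calibration('side'),get_calibration('scene')
def tri(a,b):
    o1,d1=ray(S,*a);o2,d2=ray(C,*b);s=np.linalg.lstsq(np.c_[d1,-d2],o2-o1,rcond=None)[0]
    p,q=o1+s[0]*d1,o2+s[1]*d2;return ((p+q)/2).round(4),np.linalg.norm(p-q).round(4)
f=lambda x,y:(262+x*103/400,250+y*105/400); g=lambda x,y:(340+(x-400)*85/400,195+y*.2)
print('head',tri(f(197,155),g(612,122)))
print('earL',tri(f(277,85),g(705,150)),'earR',tri(f(108,218),g(525,78)))
sc=[((52,190),(745,172)),((337,196),(468,188)),((191,315),(635,264))]
for i,a in enumerate([s[0] for s in sc]): print('screw',plane(S,*f(*a),.055).round(4))
for i,a in enumerate([s[1] for s in sc]): print('screw scene',plane(C,*g(*a),.055).round(4))
print('beaker rim',plane(S,374,205,.085).round(3),'caps',plane(S,222,212,.105).round(3),plane(S,234,178,.105).round(3),'dial',plane(S,331,150,.09).round(3))
```

```text
head (array([0.5214, 0.1844, 0.0825]), np.float64(0.0018))
earL (array([0.5094, 0.1968, 0.0939]), np.float64(0.0786)) earR (array([0.541 , 0.1776, 0.0866]), np.float64(0.0767))
screw [0.5809 0.1875 0.055 ]
screw [0.4627 0.1785 0.055 ]
screw [0.5176 0.2427 0.055 ]
screw scene [0.5173 0.2438 0.055 ]
screw scene [0.5268 0.1247 0.055 ]
screw scene [0.5818 0.1895 0.055 ]
beaker rim [ 0.427 -0.02   0.085] caps [0.693 0.047 0.105] [ 0.69  -0.044  0.105] dial [ 0.516 -0.168  0.09 ]
```

>>> send_rows:
  moves:
    - [[-155, -67, 0], [0, 0, 0.15], 0]
    - [[-310, -133, 0], [0, 0, 0.3], 0]
    - [[-465, -200, 0], [0, 0, 0.464], 0]
    - [[-465, -200, 0], [0, 0, 0.464], 0]
    - [[-465, -200, 0], [0, 0, 0.464], 0]
    - [[-465, -200, 0], [0, 0, 0.464], 0]
    - [[-465, -200, 0], [0, 0, 0.464], 0]
    - [[-465, -200, 0], [0, 0, 0.464], 0]
    - [[-465, -200, 0], [0, 0, 0.464], 0]
    - [[-465, -200, 0], [0, 0, 0.464], 0]
    - [[-465, -200, 0], [0, 0, 0.464], 0]
    - [[-465, -200, 0], [0, 0, 0.464], 0]

```text
clock: 1.2
eef_pos: [0.5182, 0.1854, 0.3034]
tool_rot: [0.342, 0.94, -0.001, -0.0]
ft_force: [0.8, 0.6, 0.0]
grip_width: -0.0001
```

>>> send_rows:
  moves:
    - [[0, 0, 0], [0, 0, 0], 0]
    - [[0, 0, 0], [0, 0, 0], 0]

```text
clock: 1.37
eef_pos: [0.5196, 0.1835, 0.3025]
tool_rot: [0.345, 0.939, -0.001, -0.001]
ft_force: [-1.2, 0.4, 0.1]
grip_width: 0.0001
```

Run:
```python
from h import *
c=get_calibration('wrist');a=camera('wrist')
X=np.array([.522,.184,.095]);u=np.array([.643,.766,0])
for p in (X,X+.052*u,X-.052*u,readout.get_obs()['eef_pos']-[0,0,.0726]):
    q=proj(c,p);print(q.round(1));cv2.circle(a,tuple(int(i) for i in q),4,(255,0,0),1)
save('wrist1.png',a)
```

```text
[321.9 232.2]
[385.8 231.9]
[258.1 232.5]
[320.  300.3]
```

View pics/wrist1.png

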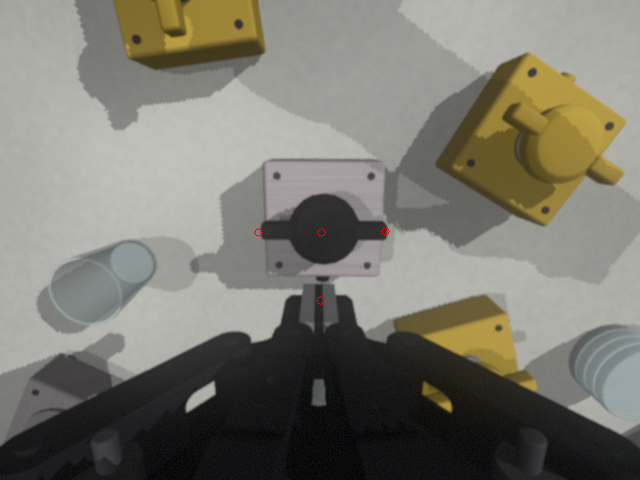

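The wrist view shows the head centred at about (323,229), ears horizontal, and the gland below at (322,278). My prediction agrees to about 2 mm. I descend over the button, then press.

>>> send_rows:
  moves:
    - [[0, 3, 40], [0, 0, 0], 0]
    - [[0, 3, 80], [0, 0, 0], 0]
    - [[0, 3, 110], [0, 0, 0], 0]
    - [[0, 3, 125], [0, 0, 0], 0]
    - [[0, 3, 125], [0, 0, 0], 0]
    - [[0, 3, 125], [0, 0, 0], 0]

```text
clock: 1.92
eef_pos: [0.5184, 0.1878, 0.1774]
tool_rot: [0.342, 0.94, -0.002, -0.002]
ft_force: [0.2, 0.3, 0.8]
grip_width: 0.0001
```

>>> send_rows:
  moves:
    - [[0, 0, 5], [0, 0, 0], 0]
    - [[0, 0, 10], [0, 0, 0], 0]
    - [[0, 0, 13], [0, 0, 0], 0]
    - [[0, 0, 16], [0, 0, 0], 0]
    - [[0, 0, 18], [0, 0, 0], 0]
    - [[0, 0, 18], [0, 0, 0], 0]
    - [[0, 0, 18], [0, 0, 0], 0]

```text
clock: 2.5
eef_pos: [0.5191, 0.1886, 0.1606]
tool_rot: [0.342, 0.94, -0.0, -0.001]
ft_force: [-0.5, 2.4, 4.7]
grip_width: -0.0
```

>>> send_rows:
  moves:
    - [[0, 0, 2], [0, 0, 0], 0]
    - [[0, 0, 4], [0, 0, 0], 0]
    - [[0, 0, 5], [0, 0, 0], 0]
    - [[0, 0, 5], [0, 0, 0], 0]
    - [[0, 0, 5], [0, 0, 0], 0]

```text
clock: 2.92
eef_pos: [0.5191, 0.1887, 0.1567]
tool_rot: [0.342, 0.94, 0.0, -0.001]
ft_force: [-1.6, 0.7, 7.2]
grip_width: -0.0
```

Bottomed, tips at 0.084. A little more force, then lift off.

>>> send_rows:
  moves:
    - [[0, 0, 2], [0, 0, 0], 0]
    - [[0, 0, 3], [0, 0, 0], 0]
    - [[0, 0, 3], [0, 0, 0], 0]
    - [[0, 0, 3], [0, 0, 0], 0]

```text
clock: 3.25
eef_pos: [0.5191, 0.1887, 0.1565]
tool_rot: [0.342, 0.94, 0.001, -0.0]
ft_force: [-5.9, -0.2, 17.5]
grip_width: -0.0
```

>>> send_rows:
  moves:
    - [[0, 0, -10], [0, 0, 0], 0]
    - [[0, 0, -25], [0, 0, 0], 0]
    - [[0, 0, -45], [0, 0, 0], 0]
    - [[0, 0, -45], [0, 0, 0], 0]
    - [[0, 0, -45], [0, 0, 0], 0]
    - [[0, 0, -45], [0, 0, 0], 0]

```text
clock: 3.75
eef_pos: [0.5187, 0.1882, 0.2006]
tool_rot: [0.342, 0.94, 0.0, -0.001]
ft_force: [0.1, -0.3, -0.8]
grip_width: -0.0004
```

Run:
```python
from h import *
a=cv2.resize(camera('wrist')[60:420,80:560],(400,300));b=cv2.resize(camera('side')[230:380,210:410],(400,300),interpolation=cv2.INTER_CUBIC)
save('p2.png',np.hstack([a,b]));print(readout.get_obs()['eef_pos'])
```

```text
[0.51834521 0.18817464 0.20012638]
```

View pics/p2.png

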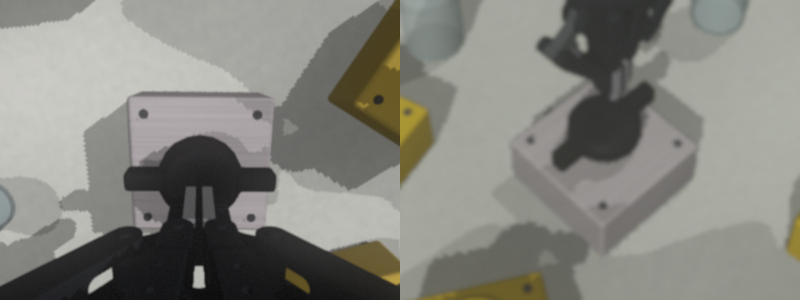

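>>> send_rows:
  moves:
    - [[13, 26, 0], [0, 0, 0], 0]
    - [[26, 53, 0], [0, 0, 0], 0]
    - [[26, 53, 0], [0, 0, 0], 0]
    - [[26, 53, 25], [0, 0, 0], 0]
    - [[26, 53, 45], [0, 0, 0], 0]
    - [[26, 53, 57], [0, 0, 0], 0]
    - [[26, 53, 57], [0, 0, 0], 0]
    - [[26, 53, 57], [0, 0, 0], 0]

```text
clock: 4.52
eef_pos: [0.5314, 0.2448, 0.1416]
tool_rot: [0.342, 0.94, -0.002, -0.003]
ft_force: [0.5, 0.3, -0.4]
grip_width: -0.0001
```

Run:
```python
from h import *
a=cv2.resize(camera('wrist')[60:420,80:560],(400,300));b=cv2.resize(camera('side')[230:380,210:410],(400,300),interpolation=cv2.INTER_CUBIC)
save('p3.png',np.hstack([a,b]))
```

```text
(no output)
```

View pics/p3.png

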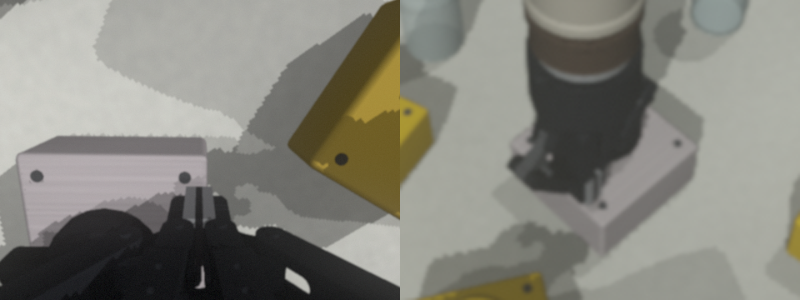

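The finger stands beside the ear at (190,200) on its counter-clockwise side, with no contact. I push clockwise, which is tool -x.

>>> send_rows:
  moves:
    - [[-6, 0, 0], [0, 0, 0], 0]
    - [[-11, 0, 0], [0, 0, 0], 0]
    - [[-15, 0, 0], [0, 0, 0], 0]
    - [[-19, 0, 0], [0, 0, 0], 0]
    - [[-23, 0, 0], [0, 0, 0], 0]
    - [[-27, 0, 0], [0, 0, 0], 0]
    - [[-30, 0, 0], [0, 0, 0], 0]
    - [[-32, 0, 0], [0, 0, 0], 0]
    - [[-32, 0, 0], [0, 0, 0], 0]

```text
clock: 5.37
eef_pos: [0.5576, 0.2244, 0.1434]
tool_rot: [0.343, 0.939, -0.0, -0.001]
ft_force: [0.0, 0.7, 0.4]
grip_width: 0.0002
```

Run:
```python
from h import *
a=cv2.resize(camera('wrist')[120:480,80:560],(400,300));b=cv2.resize(camera('scene')[175:295,320:480],(400,300),interpolation=cv2.INTER_CUBIC)
save('p4.png',np.hstack([a,b]))
```

```text
(no output)
```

View pics/p4.png

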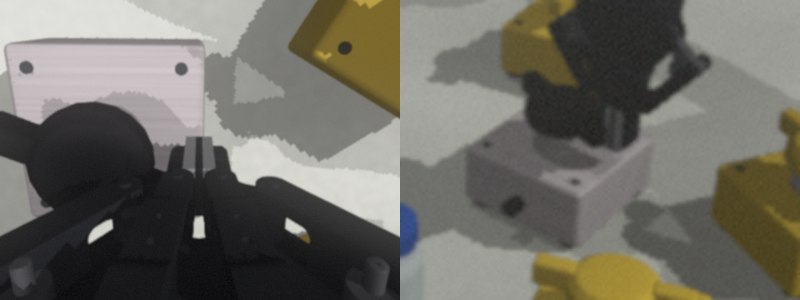

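The opposite ear has swung up-left by about 0.4 rad, so the head is turning clockwise. I push 8 mm further to be sure of release.

>>> send_rows:
  moves:
    - [[-4, 0, 0], [0, 0, 0], 0]
    - [[-7, 0, 0], [0, 0, 0], 0]
    - [[-9, 0, 0], [0, 0, 0], 0]
    - [[-9, 0, 0], [0, 0, 0], 0]
    - [[-9, 0, 0], [0, 0, 0], 0]

```text
clock: 5.88
eef_pos: [0.5644, 0.2188, 0.1433]
tool_rot: [0.343, 0.939, -0.0, -0.001]
ft_force: [0.0, 1.2, -1.6]
grip_width: 0.0
```

Run:
```python
from h import *
a=cv2.resize(camera('wrist')[120:480,80:560],(400,300));b=cv2.resize(camera('scene')[175:295,320:480],(400,300),interpolation=cv2.INTER_CUBIC)
save('p5.png',np.hstack([a,b]))
```

```text
(no output)
```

View pics/p5.png

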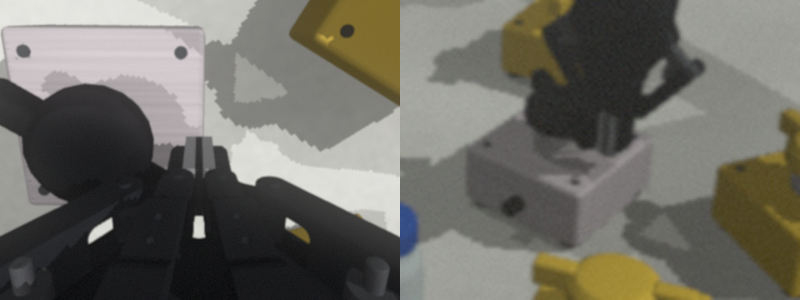

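The ear is at about 0.55 rad and the head appears slightly larger, so probably up. I go 5 mm further, then back off and rise.

>>> send_rows:
  moves:
    - [[-3, 0, 0], [0, 0, 0], 0]
    - [[-5, 0, 0], [0, 0, 0], 0]
    - [[-5, 0, 0], [0, 0, 0], 0]
    - [[0, 0, 0], [0, 0, 0], 0]
    - [[10, 0, 0], [0, 0, 0], 0]
    - [[20, 0, 0], [0, 0, 0], 0]
    - [[30, 0, 0], [0, 0, 0], 0]
    - [[40, 0, 0], [0, 0, 0], 0]
    - [[50, 0, 0], [0, 0, 0], 0]
    - [[55, 0, 0], [0, 0, 0], 0]
    - [[55, 0, 0], [0, 0, 0], 0]

```text
clock: 6.9
eef_pos: [0.5209, 0.2555, 0.1435]
tool_rot: [0.342, 0.94, -0.0, -0.001]
ft_force: [-0.0, -0.1, 0.0]
grip_width: 0.0001
```

>>> send_rows:
  moves:
    - [[0, 0, -40], [0, 0, 0], 0]
    - [[0, 0, -80], [0, 0, 0], 0]
    - [[0, 0, -120], [0, 0, 0], 0]
    - [[0, -50, -160], [0, 0, 0], 0]
    - [[-60, -55, -160], [0, 0, 0], 0]
    - [[-60, -55, -160], [0, 0, 0], 0]
    - [[-60, -55, -160], [0, 0, 0], 0]
    - [[-60, -55, -160], [0, 0, 0], 0]
    - [[-60, -55, -160], [0, 0, 0], 0]

```text
clock: 7.65
eef_pos: [0.5318, 0.1746, 0.303]
tool_rot: [0.342, 0.94, -0.0, -0.002]
ft_force: [-0.5, -0.0, 0.4]
grip_width: -0.0003
```

Run:
```python
from h import *
C=get_calibration('wrist');a=camera('wrist');s=camera('scene');print(readout.get_obs()['eef_pos'])
m=(a[:285].max(2)<70).astype(np.uint8)
for th in (1,):
    k,l,st,ce=cv2.connectedComponentsWithStats(m);print([ (st[i].tolist(),ce[i].round(1).tolist()) for i in range(1,k) if st[i,4]>800])
for z in (.095,.0865): print(z,proj(C,[.522,.184,z]).round(1))
save('p6.png',np.hstack([cv2.resize(a[60:420,80:560],(400,300)),cv2.resize(s[175:295,320:480],(400,300),interpolation=cv2.INTER_CUBIC)]))
```

```text
[0.53137057 0.17529627 0.30262744]
[([132, 22, 128, 29, 1805], [199.1, 36.5]), ([259, 177, 127, 70, 4880], [321.5, 211.9])]
0.095 [320.3 214.5]
0.0865 [320.3 212.5]
```

View pics/p6.png

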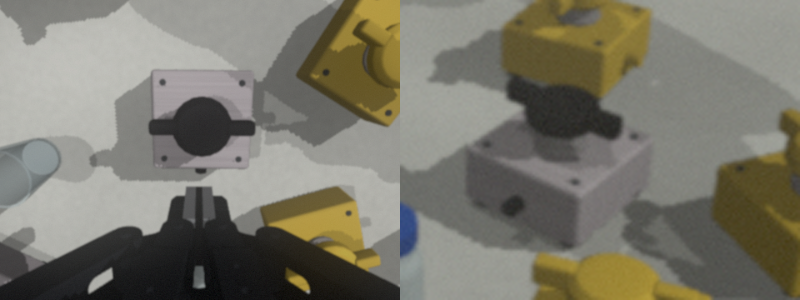

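The button looks up and the ears are straight. I compare the scene mask with the starting one (bbox 363,204,46,33; centroid 383.9,219.2), plus the station and bystander changes.

Run:
```python
from h import *
for n,(x0,x1,y0,y1) in {'side':(262,365,250,355),'scene':(340,425,195,275)}.items():
    a=camera(n);b=cv2.cvtColor(cv2.imread(f'pics/{n}1.png'),cv2.COLOR_BGR2RGB)
    for im in (b,a):
        g=im.max(2);m=np.zeros_like(g);m[y0:y1,x0:x1]=g[y0:y1,x0:x1]<75
        k,l,s,ce=cv2.connectedComponentsWithStats(m);i=1+np.argmax(s[1:,4]);print(n,s[i],ce[i].round(1))
C=get_calibration('scene');print(proj(C,[.522,.184,.095])-proj(C,[.522,.184,.0865]))
```

```text
side [ 287  268   50   44 1245] [311.8 290. ]
side [ 287  269   50   43 1187] [311.6 290.2]
scene [363 204  46  32 773] [383.9 219.2]
scene [363 204  46  30 756] [384.1 219.1]
[ 0.22086608 -3.71676447]
```

The mask is back at its starting height. A latched button would sit 3.7 px lower, so the button is up. The ears and box are unmoved to within a pixel.

```bash
python3 -c "
from h import *
print(order.job_done())"
```

```text
the job is handed in; nothing more can be done
None
```

I pressed the stop button down until it bottomed (about 17 N), took the finger off, then pushed the left ear clockwise until the button popped back up. The job is handed in.

- **Final state:** In the last pictures the button is back at its starting height (mask within 0.2 px; latched would be about 3.7 px lower). The ears are straight and the station is within a pixel of where it stood.
- **Timing and contact:** The arm hung clear at about 0.30 m after some 8 s, with near-zero wrist force.
- **Not measured:** I inferred the latch from the bottoming travel and force. The twist angle of at least about 0.55 rad is judged by eye. I did not measure the dial unit, the bottles or the beaker afterwards, but the arm never worked near them.

No check failed or disagreed. My first ear triangulation paired the wrong ears and missed by about 78 mm; I discarded it and used the corner screws and the wrist view instead.

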